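# Hang the washed spatula and fork on the draining carriage

## Robot

A 7-joint arm with a two-finger parallel gripper is mounted at the origin on the work surface. World frame = base frame: x ahead of the robot, y to its left, z up, the work surface at z = 0. Lengths are in m, angles in rad, forces in N, time in s.
With the tool pointing down it reaches from about 0.4 to 0.85 m from the base axis. Payload 4.4 kg.
Tool frame: the origin (TCP) lies at the very end of the fingers, on their centre line; the grasp point (between the pads) lies 19 mm behind it (arm.grip_point_offset is the distance from the TCP to the grasp point, in m); z points along the fingers, y is the line along which they close (so a half turn about z gives the same grasp; the last joint's range is limited). The gripper opens to 94 mm and grips with 3 to 60 N. Pads are 16 mm wide; open, the fingers measure 119 mm over their backs; the gripper's body (75 mm by 177 mm) begins 78 mm behind the grasp point.
Start: joints at [-1.395, 0.628, 0.038, 1.517, -0.027, 0.996, -0.02], TCP at [0.156, 0.631, 0.205] pointing down, gripper open.
Joint ranges: [-3.06, 3.06], [-0.37, 2.12], [-1.25, 1.32], [0.18, 2.47], [-1.1, 4.24], [0.23, 1.98], [-2.94, 2.94]. Speed limits (rad/s): [2.57, 2.57, 3.14, 3.14, 3.14, 3.14, 3.14].

## Interface

Orientations are given as a unit quaternion [w, x, y, z].
In Python, from station import arm, imaging, job gives the robot as it stands.
- The arm moves only by the tool move_arm, never from a script. Its argument "series" is a list of rows, each an object of numbers: "claw": the finger opening in cm, from 0 to 9.4; "dx", "dy", "dz": the shift along the tool's x, y, z in cm; "ax", "ay", "az": the turn, a rotation vector about the tool's x, y, z in rad. A call has 1 to 20 rows; each row is the pose to reach, as a shift and turn from the pose commanded when the call began, along the tool's axes at that moment; what a row does not reach only later rows make up. A row lasts 1/10 s, in which the tool goes at most 50 mm and 8.59 degrees, less where a joint would pass 70% of its speed; a pose out of reach is approached as far as the arm can. A call with a gripper value outside its range is refused whole. The fingers move at their own pace and stop on an object; "newtons" is the grip in N (left out, the last holds). Time passes only in rows, so rows that repeat a pose let the fingers close. It gives the time, the measured TCP pose, the force, the opening and the grip force at its end, in the units of the state.
- arm.get_obs(): the state, without advancing time (a new reading comes with each control period).
- imaging.snapshot(name): name is "scene" or "top"; returns the picture (480x640x3 uint8, red, green, blue); there is no depth.
- imaging.calibration(name): a dict with "fx", "fy", "cx", "cy" (pixels), "R" (3x3) and "t" (3): a world point X has camera coordinates R X + t. Camera axes: x right, y down, z forward; pixel columns grow to the right and rows downward; lengths in m; the calibration is good to about 2 mm. A picture is of the moment at which its call begins. calibration takes no time and is no camera call.
- job.close_job(): hands the job in; it is judged then, once.
The state is a dict: "t": time; "joint_pos": joint angles; "qd": joint speeds; "tau": joint torques, N m; "ee_pos": TCP position; "tool_rot": TCP orientation; "wrist_force": force on the tool from outside, world axes, zero at the start; "moment": the same for the moment, N m; "width": finger opening in m; "grasp_force": force on a finger pad.
Only numpy, scipy, OpenCV 4.12 (cv2) and the standard library are available. Lean on these libraries where they do the work, as an engineer would, in place of code of your own. Each camera call takes 0.05 s, during which the arm holds its last target. There are 200 camera calls.

## Task

First slide the draining carriage along its rail right up against the end stop, so that its pegs stand over the drip tray; only then take the two tools that have an eye out of the caddy and hang each by its eye on a peg, the long spatula on the tall peg and the short fork on the low one. Leave the tools hanging freely at rest with the carriage still against the stop. The scraper without an eye stays in its slot, and the flask, the reagent bottle and the tip box stay where they stand.

Things in the scene. Friction and masses are not known exactly. Their poses are not given: they have to be found in the camera images.
- rack: Draining rack, fixed: white base 150 (x) x 370 (y) x 12 mm with an aluminium rail along y at x = +45 mm, a steel drip tray in front of the rail (x -72 to +32, y -10 to +155 mm, rim 28 mm above the bench) and a dark stop block, 62 mm high, at the rail's +y end. Origin: centre of its underside. Its pegs point along its -x. On either side of the bench, turned up to 0.25 rad.
- carriage (a joint): Travel (m) of the carriage along the rack's +y: 0 at the -y end, 0.12 hard against the end stop; starts between 0 and 0.06. About 3 N of friction; stays where left. The carriage is an aluminium bar 36 x 200 mm, top 48 mm above the bench, with a knob at its -y end and two bent steel rods (the pegs) standing on it.
- knob (a point): Grip point of the carriage's knob, 104 mm above the bench, axes as the rack's. The knob is an upright black cylinder, 24 mm diameter, from 86 to 116 mm above the bench, on a 10 mm stem. The low peg's rod stands 70 mm to its +y.
- peg_low (a point): Middle of the low peg, on its axis, 134 mm above the bench; axes as the rack's. The peg is the bent-over top of an upright steel rod, 7 mm diameter, 55 mm long: from the rod's top (27 mm to +x, 7 mm lower) it rises at 15 degrees (0.26 rad) towards -x to its free tip (27 mm to -x, 7 mm higher). Nothing stands above the pegs.
- peg_high (a point): Middle of the tall peg, on its axis, 194 mm above the bench, 80 mm to +y of the low peg; same shape, size and axes as the low peg.
- caddy: White caddy, fixed: block 60 (x) x 240 (y) x 50 mm high with three slots in a row along y, at y = -75, 0, +75 mm, each 10 (x) x 42 mm (y), 40 mm deep (slot floor 10 mm above the bench). Origin: centre of its underside. One tool stands in each slot, in any order, flat faces towards the caddy's +x and -x.
- spatula: Long flat steel spatula standing in a slot, blade down, eye up: 175 mm tall, 5 mm thick (its x), 36 mm wide (its y) at head and blade, 20 mm between (60 to 112 mm up). Origin: centre of its lower end, z up towards the eye. Eye: round 19 mm hole through the thickness, 140 mm above the lower end, 35 mm below the top; grip the flat head above it. About 0.15 kg.
- spatula_eye (a point): Centre of the spatula's eye (19 mm hole, its axis is the spatula's x). 35 mm below the top end.
- fork: Short flat steel fork, two straight tines, standing in a slot tines down, eye up: 118 mm tall, 5 mm thick (its x), 36 mm wide (its y). Origin: centre of its lower end, z up. Head as the spatula's: round 19 mm eye 83 mm above the lower end, 35 mm below the top. About 0.1 kg.
- fork_eye (a point): Centre of the fork's eye (19 mm hole, its axis is the fork's x). 35 mm below the top end.
- scraper: Flat steel scraper without an eye, 145 mm tall, 5 mm thick, 22 mm wide above and 36 mm at its blade, standing in the third slot; stays there. Origin: centre of its lower end.
- flask: Conical glass flask, 68 mm wide at its foot, 95 mm tall, near the caddy; not to be moved. Origin: centre of its underside.
- reagent: Amber bottle, 54 mm diameter, about 110 mm tall, near the caddy; not to be moved. Origin: centre of its underside.
- tipbox: Pipette tip box with an orange top, 80 (x) x 115 (y) x 57 mm tall, standing close in front of the rack (on its -x side); not to be moved. Origin: centre of its underside.
Not all that is in view belongs to the job. Leave any yellow look-alike of the spatula alone.

How it is judged:
On the way, in this order (a step that is already met when the one before it is completed fails the run):
1. the carriage is against its end stop (value of joint carriage above 0.115 m), for 0.2 s.
2. both tools hang freely, the spatula on the tall peg, the fork on the low one (x of spatula_eye in the frame of peg_high between -0.024 and 0.026 m and y of spatula_eye in the frame of peg_high between -0.009 and 0.009 m and z of spatula_eye in the frame of peg_high between -0.017 and 0.006 m and angle between each of spatula, fork's own z axis and vertical below 0.3 rad and contact force between each of spatula, fork and carriage above 0.2 N and contact force between each of spatula, fork and the fingers below 0.1 N and linear speed of each of spatula, fork below 0.03 m/s and x of fork_eye in the frame of peg_low between -0.024 and 0.026 m and y of fork_eye in the frame of peg_low between -0.009 and 0.009 m and z of fork_eye in the frame of peg_low between -0.017 and 0.006 m), for 0.2 s.
At the end, for the whole second after the job is handed in: Carriage within 5 mm of its end stop; the spatula on the tall peg and the fork on the low peg, each with its eye round the peg (eye centre within 24 mm of the peg's middle along it, 9 mm sideways, at most 17 mm below), upright within 0.3 rad, borne by the peg, let go, slower than 0.03 m/s (all of step 2 and value of joint carriage above 0.115 m); the robot touches nothing.
It fails at once if a tool is put on a peg while the carriage is still away from the stop (value of joint carriage below 0.105 m and (distance between any of spatula_eye, fork_eye and peg_low below 0.022 m or distance between any of spatula_eye, fork_eye and peg_high below 0.022 m)).
It fails at once if the scraper is taken out of its slot (distance of scraper from where it was at the start of the episode above 0.02 m).
It fails at once if the flask, the reagent bottle or the tip box is moved by more than 20 mm or tipped (distance of any of flask, reagent, tipbox from where it was at the start of the episode above 0.02 m or angle between any of flask, reagent, tipbox's own z axis and vertical above 0.3 rad).
It also fails if it takes over 72 s, if anything falls off the work surface, if the arm or the gripper's body presses on something with over 40 N, if the wrist force passes 120 N, or if a joint passes its speed limit or range.

## Working session

There is one attempt and no reset: what is moved stays moved. The work goes in short steps, Python scripts to look and compute and a tool call to move; the robot and the scene stay as the last step left them, time stands still between calls to the robot, and variables do not carry over. Pictures are saved under pics/ and viewed, at most 12 in all, crops included, and the job is handed in when it is done.

Besides the shell and the picture viewer there is one more tool, called after "Call:" by a JSON object that holds its "fn" and its "kwargs". move_arm: Moves the arm, as the interface text tells. Its arguments: {"type":"object","properties":{"series":{"type":"array","items":{"type":"object","properties":{"claw":{"type":"number"},"dx":{"type":"number"},"dy":{"type":"number"},"dz":{"type":"number"},"ax":{"type":"number"},"ay":{"type":"number"},"az":{"type":"number"}}}},"newtons":{"type":"number"}},"required":["series"]}

```bash
mkdir -p pics
python3 - <<'E'
from station import arm, imaging
import cv2
for n in("scene","top"):
    im=imaging.snapshot(n); cv2.imwrite(f"pics/{n}0.png",im[:,:,::-1]); print(n,imaging.calibration(n))
print(arm.get_obs())
E
```

```text
scene {'fx': 502.2845459385375, 'fy': 502.2845459385375, 'cx': 319.2755318614519, 'cy': 234.56503014802246, 'R': array([[ 0.7609223 ,  0.64868862,  0.01415387],
       [ 0.48500469, -0.55415724, -0.67652066],
       [-0.43100778,  0.52164435, -0.73628762]]), 't': array([-0.38584001, -0.19226696,  1.30647605])}
top {'fx': 611.0208912392818, 'fy': 611.0208912392818, 'cx': 321.85466160394816, 'cy': 248.0599469808182, 'R': array([[ 0.02340121, -0.99954983, -0.01877569],
       [-0.983631  , -0.01966393, -0.17911838],
       [ 0.17866854,  0.02265993, -0.98364835]]), 't': array([-0.03575456,  0.56002785,  1.18480106])}
{'t': 0.1, 'joint_pos': array([-1.39478481,  0.62921444,  0.03839602,  1.51823944, -0.02696446,
        0.99629215, -0.0199715 ]), 'qd': array([-5.38766263e-04, -7.36833812e-04,  7.29271631e-04, -4.75274197e-04,
        2.86487803e-06, -1.59836120e-03, -2.08686026e-03]), 'tau': array([ 3.63659958e-03, -5.50792587e+01,  1.14804916e+00, -1.87114978e+01,
       -5.20545524e-02,  1.91662030e-02,  4.32319405e-05]), 'ee_pos': array([0.15546324, 0.63053714, 0.20467972]), 'tool_rot': array([-9.13836030e-05,  1.20567726e-01,  9.92704767e-01, -8.13306821e-04]), 'wrist_force': array([ 0.58999447, -0.24599915,  0.16832998]), 'moment': array([ 0.02654962, -0.00488162,  0.01192542]), 'grasp_force': 0.0, 'width': 0.0940283756044726}
```

View pics/top0.png

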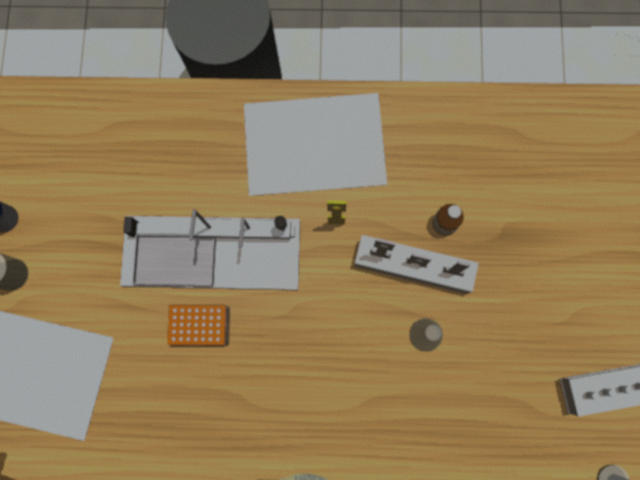

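View pics/scene0.png

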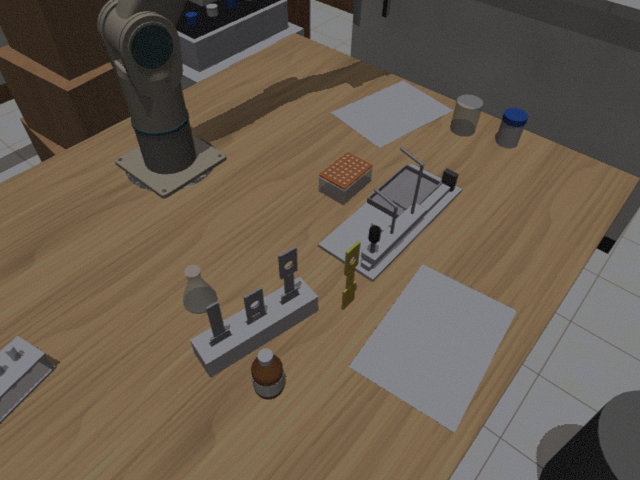

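```bash
cat > h.py <<'E'
import numpy as np, cv2
from station import arm, imaging, job
from scipy.spatial.transform import Rotation as Ro
C={n:imaging.calibration(n) for n in("scene","top")}
def ray(n,u,v):
    c=C[n]; d=c["R"].T@np.array([(u-c["cx"])/c["fx"],(v-c["cy"])/c["fy"],1]); return -c["R"].T@c["t"],d
def onz(n,uv,z):
    o,d=ray(n,*uv); return o+d*(z-o[2])/d[2]
def tri(a,b):
    A=[];y=[]
    for n,p in(("scene",a),("top",b)):
        o,d=ray(n,*p); d/=np.linalg.norm(d); P=np.eye(3)-np.outer(d,d); A.append(P);y.append(P@o)
    x,r,_,_=np.linalg.lstsq(np.vstack(A),np.hstack(y),rcond=None); return x,np.sqrt(r)
def px(n,X):
    c=C[n]; q=c["R"]@np.asarray(X)+c["t"]; return q[:2]/q[2]*[c["fx"],c["fy"]]+[c["cx"],c["cy"]]
def tool(p,yaw_y):  # target TCP world pos, desired direction angle of tool y; gives shift in tool axes (cm) and turn az
    s=arm.get_obs(); q=s["tool_rot"]; R=Ro.from_quat([q[1],q[2],q[3],q[0]])
    d=R.inv().apply(np.asarray(p)-s["ee_pos"])*100
    y=R.apply([0,1,0]); a=np.arctan2(y[1],y[0]); dz=(yaw_y-a+np.pi/2)%np.pi-np.pi/2
    # tilt correction: target rot
    yy=np.array([np.cos(a+dz),np.sin(a+dz),0]); z=np.array([0,0,-1.]); T=np.column_stack([np.cross(yy,z),yy,z])
    rv=(R.inv()*Ro.from_matrix(T)).as_rotvec()
    print("d cm",d.round(2),"turn",rv.round(3),"t",round(s["t"],2),"F",s["wrist_force"].round(1),"w",round(s["width"],4),"g",s["grasp_force"],"ee",s["ee_pos"].round(4),"q",s["joint_pos"].round(2))
E
python3 - <<'E'
from h import *
t=cv2.imread("pics/top0.png"); s=cv2.imread("pics/scene0.png")
a=cv2.resize(t[195:300,110:310],None,fx=4,fy=4,interpolation=2)
b=cv2.resize(t[225:300,345:495],None,fx=4,fy=4,interpolation=2)
cv2.imwrite("pics/c1.png",a);cv2.imwrite("pics/c2.png",b)
cv2.imwrite("pics/c3.png",cv2.resize(s[140:290,315:475],None,fx=4,fy=4,interpolation=2))
cv2.imwrite("pics/c4.png",cv2.resize(s[240:380,180:330],None,fx=4,fy=4,interpolation=2))
E
```

```text
(no output)
```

View pics/c1.png

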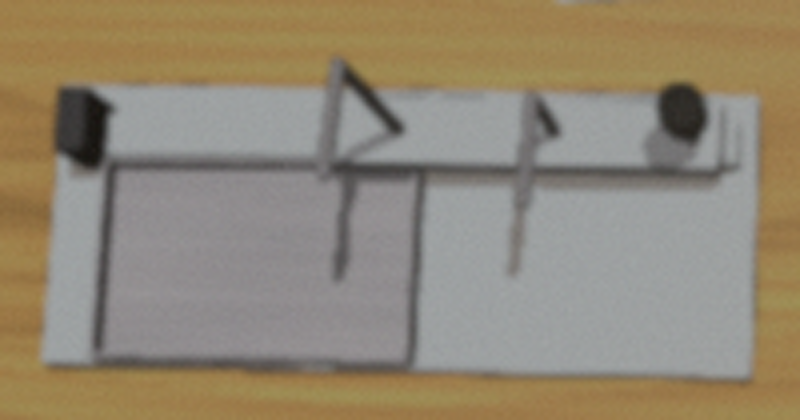

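View pics/c2.png

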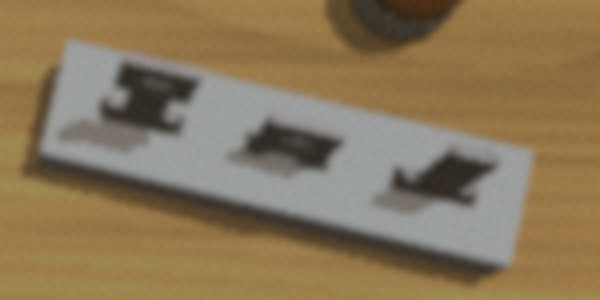

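View pics/c3.png

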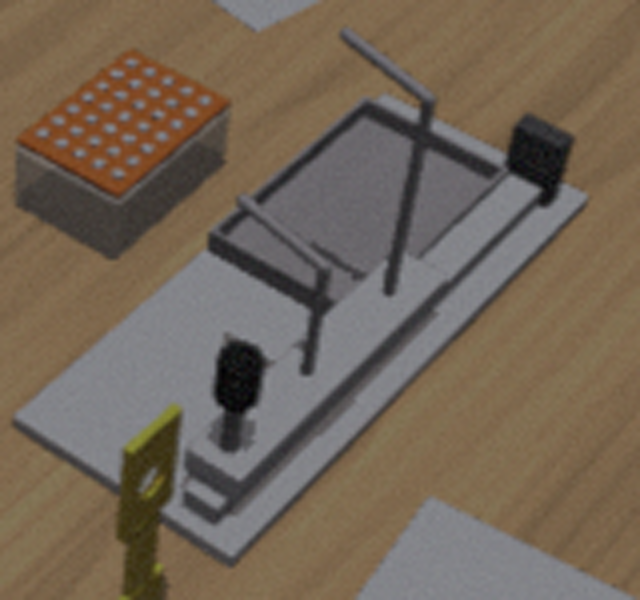

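View pics/c4.png

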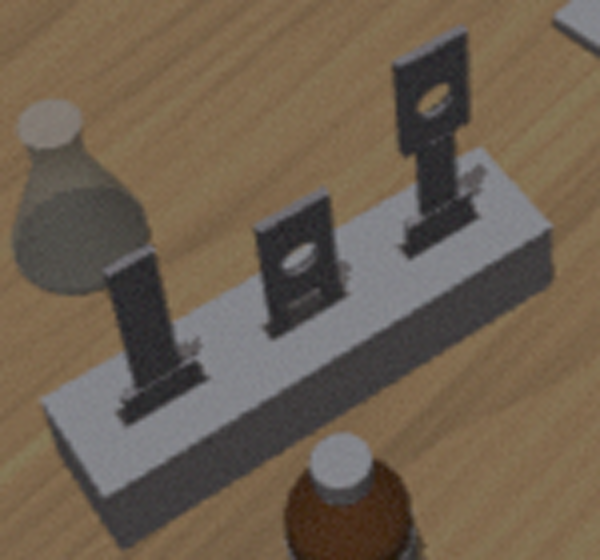

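c1: rack base corners (crop px) TR (760,96), BR (750,378), BL (43,364), knob top (682,104), low peg tip (523,200), tall peg tip (325,172). c2: caddy top corners (68,40),(535,150),(510,268),(40,157); spatula left slot, fork centre, scraper right. c3/c4 (scene): knob (240,375), peg tips (243,202)/(347,35), eyes at (435,100) spatula and (299,259) fork.

Run:
```python
from h import *
A=lambda x,y:((x-1.5)/4+110,(y-1.5)/4+195)
B=lambda x,y:((x-1.5)/4+345,(y-1.5)/4+225)
S=lambda x,y:((x-1.5)/4+315,(y-1.5)/4+140)
D=lambda x,y:((x-1.5)/4+180,(y-1.5)/4+240)
ang=lambda a,b:np.arctan2(*(b-a)[1::-1])
r=[onz("top",A(*p),.012) for p in((760,96),(750,378),(43,364))]; TR,BR,BL=r
print("rack",r,"centre",(TR+BL)/2,"len",np.linalg.norm(BR-BL),np.linalg.norm(TR-BR),"y ang",ang(BR,BL),"x ang",ang(BR,TR))
q=[onz("scene",S(*p),.012) for p in((15,420),(232,560),(587,198))]
print("rack scene",q,"c",(q[0]+q[2])/2,ang(q[1],q[2]),ang(q[0],q[1]))
c=[onz("top",B(*p),.05) for p in((68,40),(535,150),(510,268),(40,157))]
print("caddy",np.mean(c,0),ang(c[1],c[0]),ang(c[2],c[3]),ang(c[3],c[0]),np.linalg.norm(c[0]-c[1]),np.linalg.norm(c[0]-c[3]))
c=[onz("scene",D(*p),.05) for p in((483,150),(552,228),(105,495),(42,402))]
print("caddy sc",np.mean(c,0),ang(c[2],c[1]),ang(c[3],c[0]))
for n,a,b in(("knobtop",S(240,348),A(683,103)),("lowtip",S(241,200),A(523,203)),("lowroot",S(323,270),A(533,95)),("hightip",S(345,34),A(325,173)),("highroot",S(428,102),A(338,62)),
 ("spat topL",D(395,65),B(200,76)),("spat topR",D(467,31),B(119,65)),("fork topL",D(257,228),B(342,138)),("fork topR",D(329,192),B(265,120))):
    print(n,*tri(a,b))
tr=[tri(D(*p),(400,250))[0] for p in[]]
```

```text
rack [array([0.62963694, 0.02555474, 0.012     ]), array([0.48058419, 0.02625183, 0.012     ]), array([0.48006379, 0.39344113, 0.012     ])] centre [0.55485036 0.20949793 0.012     ] len 0.3671896708432328 0.14905437065795096 y ang 1.572213586892046 x ang -0.004676785391175521
rack scene [array([0.48475047, 0.02287601, 0.012     ]), array([0.63175811, 0.02335691, 0.012     ]), array([0.63065791, 0.39113011, 0.012     ])] c [0.55770419 0.20700306 0.012     ] 1.573787842885339 0.0032712782172681656
caddy [ 0.53420419 -0.2139368   0.05      ] 1.3537828344165161 1.3562032882987007 -0.21792735707905075 0.23989755114727332 0.06173518617860858
caddy sc [ 0.53629002 -0.21444492  0.05      ] 1.3428411655799408 1.346096565040743
knobtop [0.59990546 0.05567389 0.12326928] [0.00024723]
lowtip [0.5463881  0.12745271 0.13993885] [0.00010391]
lowroot [0.60110156 0.12684102 0.12557606] [0.00129242]
hightip [0.54707711 0.20693998 0.20073906] [8.41967397e-05]
highroot [0.60102152 0.20728323 0.18546309] [0.00133033]
spat topL [ 0.54698981 -0.15751478  0.18351124] [0.00041383]
spat topR [ 0.55313549 -0.12063396  0.17802399] [0.00118623]
fork topL [ 0.5298387  -0.2297296   0.12572681] [5.33074128e-05]
fork topR [ 0.5380675  -0.19415462  0.12278435] [0.00038881]
```

Run:
```python
from h import *
tool([.600,.056,.27],0)
tool([.600,.056,.27],np.pi)
for p in((448,268),(240,478),(512,175)): print(onz("scene",((p[0]-1.5)/4+315,(p[1]-1.5)/4+140),.048))
```

```text
d cm [-56.91 -45.15  -6.46] turn [-1.000e-03  1.000e-03  1.329e+00] t 0.1 F [ 0.6 -0.2  0.2] w 0.094 g 0.0 ee [0.1555 0.6305 0.2047] q [-1.39  0.63  0.04  1.52 -0.03  1.   -0.02]
d cm [-56.91 -45.15  -6.46] turn [-1.000e-03  1.000e-03  1.329e+00] t 0.1 F [ 0.6 -0.2  0.2] w 0.094 g 0.0 ee [0.1555 0.6305 0.2047] q [-1.39  0.63  0.04  1.52 -0.03  1.   -0.02]
[0.61480103 0.24642832 0.048     ]
[0.61743664 0.04412559 0.048     ]
[0.60089097 0.3390203  0.048     ]
```

Call:
{"fn": "move_arm", "kwargs": {"series": [{"claw": 5, "dz": -6.5}, {"claw": 5, "dz": -6.5}, {"claw": 5, "dx": -57, "dy": -45.2, "dz": -6.5, "az": 1.33}, {"claw": 5, "dx": -57, "dy": -45.2, "dz": -6.5, "az": 1.33}, {"claw": 5, "dx": -57, "dy": -45.2, "dz": -6.5, "az": 1.33}, {"claw": 5, "dx": -57, "dy": -45.2, "dz": -6.5, "az": 1.33}, {"claw": 5, "dx": -57, "dy": -45.2, "dz": -6.5, "az": 1.33}, {"claw": 5, "dx": -57, "dy": -45.2, "dz": -6.5, "az": 1.33}, {"claw": 5, "dx": -57, "dy": -45.2, "dz": -6.5, "az": 1.33}, {"claw": 5, "dx": -57, "dy": -45.2, "dz": -6.5, "az": 1.33}, {"claw": 5, "dx": -57, "dy": -45.2, "dz": -6.5, "az": 1.33}, {"claw": 5, "dx": -57, "dy": -45.2, "dz": -6.5, "az": 1.33}, {"claw": 5, "dx": -57, "dy": -45.2, "dz": -6.5, "az": 1.33}, {"claw": 5, "dx": -57, "dy": -45.2, "dz": -6.5, "az": 1.33}, {"claw": 5, "dx": -57, "dy": -45.2, "dz": -6.5, "az": 1.33}, {"claw": 5, "dx": -57, "dy": -45.2, "dz": -6.5, "az": 1.33}, {"claw": 5, "dx": -57, "dy": -45.2, "dz": -6.5, "az": 1.33}, {"claw": 5, "dx": -57, "dy": -45.2, "dz": -6.5, "az": 1.33}, {"claw": 5, "dx": -57, "dy": -45.2, "dz": -6.5, "az": 1.33}, {"claw": 5, "dx": -57, "dy": -45.2, "dz": -6.5, "az": 1.33}]}}

```text
invalid input at $.series[0]: expected keys claw, dx, dy, dz, ax, ay, az
```

Run:
```python
from h import *
tool([.600,.056,.088],0)
```

```text
d cm [-56.91 -45.12  11.74] turn [-1.000e-03  1.000e-03  1.329e+00] t 0.1 F [ 0.6 -0.2  0.2] w 0.094 g 0.0 ee [0.1555 0.6305 0.2047] q [-1.39  0.63  0.04  1.52 -0.03  1.   -0.02]
```

Call:
{"fn": "move_arm", "kwargs": {"series": [{"claw": 5, "dx": 0, "dy": 0, "dz": -6.5, "ax": 0, "ay": 0, "az": 0}, {"claw": 5, "dx": 0, "dy": 0, "dz": -6.5, "ax": 0, "ay": 0, "az": 0.1}, {"claw": 5, "dx": -57, "dy": -45.2, "dz": -6.5, "ax": 0, "ay": 0, "az": 1.33}, {"claw": 5, "dx": -57, "dy": -45.2, "dz": -6.5, "ax": 0, "ay": 0, "az": 1.33}, {"claw": 5, "dx": -57, "dy": -45.2, "dz": -6.5, "ax": 0, "ay": 0, "az": 1.33}, {"claw": 5, "dx": -57, "dy": -45.2, "dz": -6.5, "ax": 0, "ay": 0, "az": 1.33}, {"claw": 5, "dx": -57, "dy": -45.2, "dz": -6.5, "ax": 0, "ay": 0, "az": 1.33}, {"claw": 5, "dx": -57, "dy": -45.2, "dz": -6.5, "ax": 0, "ay": 0, "az": 1.33}, {"claw": 5, "dx": -57, "dy": -45.2, "dz": -6.5, "ax": 0, "ay": 0, "az": 1.33}, {"claw": 5, "dx": -57, "dy": -45.2, "dz": -6.5, "ax": 0, "ay": 0, "az": 1.33}, {"claw": 5, "dx": -57, "dy": -45.2, "dz": -6.5, "ax": 0, "ay": 0, "az": 1.33}, {"claw": 5, "dx": -57, "dy": -45.2, "dz": -6.5, "ax": 0, "ay": 0, "az": 1.33}, {"claw": 5, "dx": -57, "dy": -45.2, "dz": -6.5, "ax": 0, "ay": 0, "az": 1.33}, {"claw": 5, "dx": -57, "dy": -45.2, "dz": -6.5, "ax": 0, "ay": 0, "az": 1.33}, {"claw": 5, "dx": -57, "dy": -45.2, "dz": -6.5, "ax": 0, "ay": 0, "az": 1.33}, {"claw": 5, "dx": -57, "dy": -45.2, "dz": -6.5, "ax": 0, "ay": 0, "az": 1.33}, {"claw": 5, "dx": -57, "dy": -45.2, "dz": -6.5, "ax": 0, "ay": 0, "az": 1.33}, {"claw": 5, "dx": -57, "dy": -45.2, "dz": -6.5, "ax": 0, "ay": 0, "az": 1.33}, {"claw": 5, "dx": -57, "dy": -45.2, "dz": -6.5, "ax": 0, "ay": 0, "az": 1.33}, {"claw": 5, "dx": -57, "dy": -45.2, "dz": -6.5, "ax": 0, "ay": 0, "az": 1.33}]}}

```text
t: 2.1
ee_pos: [0.5999, 0.0576, 0.2701]
tool_rot: [-0.001, 0.707, 0.708, -0.0]
wrist_force: [0.2, -0.0, -0.5]
width: 0.0503
grasp_force: 0.0
```

Run:
```python
from h import *
tool([.600,.056,.088],0)
```

```text
d cm [-0.18  0.04 18.21] turn [-0.001 -0.001  0.001] t 2.1 F [ 0.2 -0.  -0.5] w 0.0503 g 0.0 ee [0.5999 0.0576 0.2701] q [-0.43  0.53  0.47  1.58 -0.26  1.09  0.1 ]
```

Call:
{"fn": "move_arm", "kwargs": {"series": [{"claw": 5, "dx": 0, "dy": 0, "dz": 5, "ax": 0, "ay": 0, "az": 0}, {"claw": 5, "dx": 0, "dy": 0, "dz": 10, "ax": 0, "ay": 0, "az": 0}, {"claw": 5, "dx": 0, "dy": 0, "dz": 15, "ax": 0, "ay": 0, "az": 0}, {"claw": 5, "dx": 0, "dy": 0, "dz": 18.2, "ax": 0, "ay": 0, "az": 0}, {"claw": 5, "dx": 0, "dy": 0, "dz": 18.2, "ax": 0, "ay": 0, "az": 0}, {"claw": 1.5, "dx": 0, "dy": 0, "dz": 18.2, "ax": 0, "ay": 0, "az": 0}, {"claw": 1.5, "dx": 0, "dy": 0, "dz": 18.2, "ax": 0, "ay": 0, "az": 0}, {"claw": 1.5, "dx": 0, "dy": 0, "dz": 18.2, "ax": 0, "ay": 0, "az": 0}, {"claw": 1.5, "dx": 0, "dy": 0, "dz": 18.2, "ax": 0, "ay": 0, "az": 0}, {"claw": 1.5, "dx": 0, "dy": 0, "dz": 18.2, "ax": 0, "ay": 0, "az": 0}, {"claw": 1.5, "dx": 0, "dy": 0, "dz": 18.2, "ax": 0, "ay": 0, "az": 0}], "newtons": 20}}

```text
t: 3.2
ee_pos: [0.5998, 0.0561, 0.0901]
tool_rot: [-0.001, 0.707, 0.707, 0.0]
wrist_force: [-4.4, 0.5, 7.3]
width: 0.0236
grasp_force: 20.0
```

Call:
{"fn": "move_arm", "kwargs": {"series": [{"claw": 1.5, "dx": 1.5, "dy": 0, "dz": 0, "ax": 0, "ay": 0, "az": 0}, {"claw": 1.5, "dx": 3, "dy": 0, "dz": 0, "ax": 0, "ay": 0, "az": 0}, {"claw": 1.5, "dx": 4.5, "dy": 0, "dz": 0, "ax": 0, "ay": 0, "az": 0}, {"claw": 1.5, "dx": 6, "dy": 0, "dz": 0, "ax": 0, "ay": 0, "az": 0}, {"claw": 1.5, "dx": 7, "dy": 0, "dz": 0, "ax": 0, "ay": 0, "az": 0}, {"claw": 1.5, "dx": 8, "dy": 0, "dz": 0, "ax": 0, "ay": 0, "az": 0}, {"claw": 1.5, "dx": 8, "dy": 0, "dz": 0, "ax": 0, "ay": 0, "az": 0}]}}

```text
t: 3.9
ee_pos: [0.5997, 0.1371, 0.0901]
tool_rot: [-0.001, 0.707, 0.707, -0.0]
wrist_force: [-5.2, 1.2, 7.9]
width: 0.0237
grasp_force: 20.0
```

Call:
{"fn": "move_arm", "kwargs": {"series": [{"claw": 1.5, "dx": 0.7, "dy": 0, "dz": 0, "ax": 0, "ay": 0, "az": 0}, {"claw": 1.5, "dx": 1.4, "dy": 0, "dz": 0, "ax": 0, "ay": 0, "az": 0}, {"claw": 1.5, "dx": 2.0, "dy": 0, "dz": 0, "ax": 0, "ay": 0, "az": 0}, {"claw": 1.5, "dx": 2.4, "dy": 0, "dz": 0, "ax": 0, "ay": 0, "az": 0}, {"claw": 1.5, "dx": 2.4, "dy": 0, "dz": 0, "ax": 0, "ay": 0, "az": 0}]}}

```text
t: 4.4
ee_pos: [0.5997, 0.1596, 0.0901]
tool_rot: [-0.001, 0.707, 0.707, -0.001]
wrist_force: [-5.1, -1.2, 7.6]
width: 0.0238
grasp_force: 20.0
```

Run:
```python
from h import *
s=imaging.snapshot("scene")[:,:,::-1]
cv2.imwrite("pics/c5.png",cv2.resize(s[130:280,325:475],None,fx=4,fy=4,interpolation=2))
```

```text
(no output)
```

View pics/c5.png

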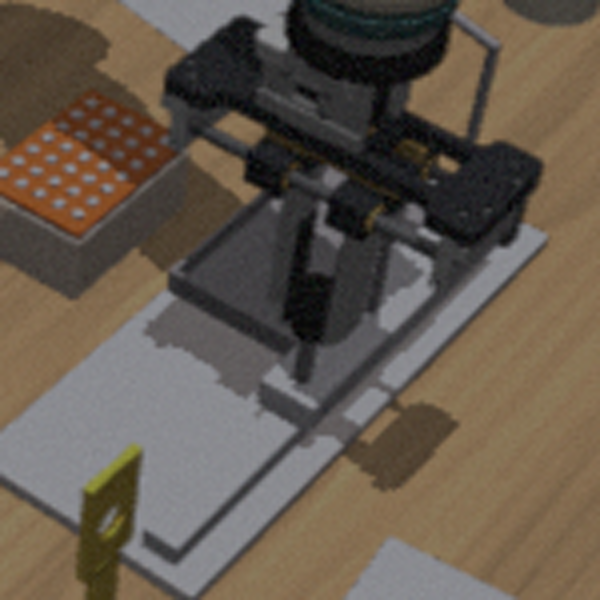

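The picture shows the carriage following the gripped knob, knob at (310,305) in the crop, not clearly at the stop yet; push on slowly.

Call:
{"fn": "move_arm", "kwargs": {"series": [{"claw": 1.5, "dx": 0.3, "dy": 0, "dz": 0, "ax": 0, "ay": 0, "az": 0}, {"claw": 1.5, "dx": 0.6, "dy": 0, "dz": 0, "ax": 0, "ay": 0, "az": 0}, {"claw": 1.5, "dx": 0.6, "dy": 0, "dz": 0, "ax": 0, "ay": 0, "az": 0}]}}

```text
t: 4.75
ee_pos: [0.5997, 0.1651, 0.0901]
tool_rot: [-0.001, 0.708, 0.707, -0.001]
wrist_force: [-6.1, -1.9, 7.1]
width: 0.0233
grasp_force: 20.0
```

Call:
{"fn": "move_arm", "kwargs": {"series": [{"claw": 1.5, "dx": 0.3, "dy": 0, "dz": 0, "ax": 0, "ay": 0, "az": 0}, {"claw": 1.5, "dx": 0.6, "dy": 0, "dz": 0, "ax": 0, "ay": 0, "az": 0}, {"claw": 1.5, "dx": 0.6, "dy": 0, "dz": 0, "ax": 0, "ay": 0, "az": 0}]}}

```text
t: 5.05
ee_pos: [0.5997, 0.1711, 0.0901]
tool_rot: [-0.001, 0.707, 0.707, -0.001]
wrist_force: [-5.6, -2.1, 7.1]
width: 0.0237
grasp_force: 20.0
```

Call:
{"fn": "move_arm", "kwargs": {"series": [{"claw": 1.5, "dx": 0.3, "dy": 0, "dz": 0, "ax": 0, "ay": 0, "az": 0}, {"claw": 1.5, "dx": 0.6, "dy": 0, "dz": 0, "ax": 0, "ay": 0, "az": 0}, {"claw": 1.5, "dx": 0.6, "dy": 0, "dz": 0, "ax": 0, "ay": 0, "az": 0}]}}

```text
t: 5.35
ee_pos: [0.5997, 0.1741, 0.0902]
tool_rot: [0.001, 0.708, 0.706, -0.002]
wrist_force: [-5.3, -6.4, 8.2]
width: 0.0233
grasp_force: 20.0
```

Run:
```python
from h import *
s=imaging.snapshot("scene")[:,:,::-1]; t=imaging.snapshot("top")[:,:,::-1]
a=cv2.resize(s[130:260,345:475],None,fx=3,fy=3,interpolation=2);b=cv2.resize(t[180:310,110:240],None,fx=3,fy=3,interpolation=2)
cv2.imwrite("pics/c6.png",np.hstack([a,b]))
```

```text
(no output)
```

View pics/c6.png

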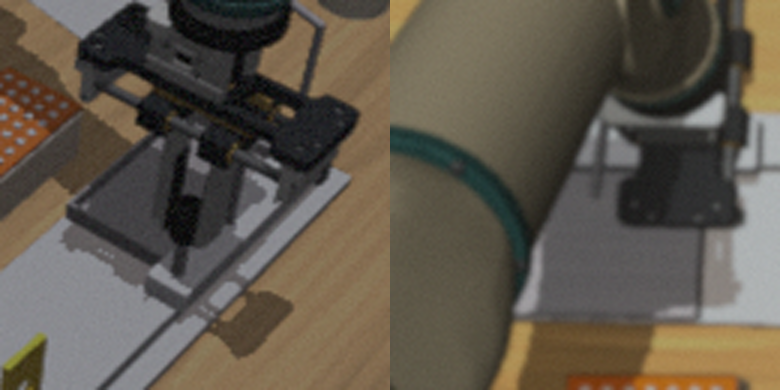

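The arm stalled with rising -y force after about 118 mm: the carriage is at its stop. Press slightly more, then let go and rise.

Call:
{"fn": "move_arm", "kwargs": {"series": [{"claw": 1.5, "dx": 0.4, "dy": 0, "dz": 0, "ax": 0, "ay": 0, "az": 0}, {"claw": 1.5, "dx": 0.5, "dy": 0, "dz": 0, "ax": 0, "ay": 0, "az": 0}, {"claw": 1.5, "dx": 0.5, "dy": 0, "dz": 0, "ax": 0, "ay": 0, "az": 0}, {"claw": 1.5, "dx": 0.5, "dy": 0, "dz": 0, "ax": 0, "ay": 0, "az": 0}]}}

```text
t: 5.85
ee_pos: [0.5997, 0.1744, 0.0901]
tool_rot: [0.002, 0.709, 0.705, -0.004]
wrist_force: [-6.5, -12.9, 9.9]
width: 0.0235
grasp_force: 20.0
```

Call:
{"fn": "move_arm", "kwargs": {"series": [{"claw": 1.5, "dx": -0.4, "dy": 0, "dz": 0, "ax": 0, "ay": 0, "az": 0}, {"claw": 5, "dx": -0.4, "dy": 0, "dz": 0, "ax": 0, "ay": 0, "az": 0}, {"claw": 5, "dx": -0.4, "dy": 0, "dz": 0, "ax": 0, "ay": 0, "az": 0}, {"claw": 5, "dx": -0.4, "dy": 0, "dz": 0, "ax": 0, "ay": 0, "az": 0}, {"claw": 5, "dx": -0.4, "dy": 0, "dz": 0, "ax": 0, "ay": 0, "az": 0}, {"claw": 5, "dx": -0.4, "dy": 0, "dz": -4, "ax": 0, "ay": 0, "az": 0}, {"claw": 5, "dx": -0.4, "dy": 0, "dz": -8, "ax": 0, "ay": 0, "az": 0}, {"claw": 5, "dx": -0.4, "dy": 0, "dz": -13, "ax": 0, "ay": 0, "az": 0}, {"claw": 5, "dx": -0.4, "dy": 0, "dz": -18, "ax": 0, "ay": 0, "az": 0}]}}

```text
t: 6.75
ee_pos: [0.6005, 0.179, 0.2701]
tool_rot: [-0.0, 0.707, 0.707, -0.0]
wrist_force: [1.3, 0.8, -0.4]
width: 0.0503
grasp_force: 0.0
```

Run:
```python
from h import *
tool([.551,-.140,.27],-.221)
```

```text
d cm [-3.191e+01 -4.930e+00  2.000e-02] turn [-0.001  0.     0.22 ] t 6.75 F [ 1.3  0.8 -0.4] w 0.0503 g 0.0 ee [0.6005 0.179  0.2701] q [-0.62  0.57  0.49  1.51 -0.29  1.13 -0.08]
```

Call:
{"fn": "move_arm", "kwargs": {"series": [{"claw": 4, "dx": -5, "dy": -0.8, "dz": 0, "ax": 0, "ay": 0, "az": 0.04}, {"claw": 4, "dx": -31.9, "dy": -4.9, "dz": 0, "ax": 0, "ay": 0, "az": 0.22}, {"claw": 4, "dx": -31.9, "dy": -4.9, "dz": 0, "ax": 0, "ay": 0, "az": 0.22}, {"claw": 4, "dx": -31.9, "dy": -4.9, "dz": 0, "ax": 0, "ay": 0, "az": 0.22}, {"claw": 4, "dx": -31.9, "dy": -4.9, "dz": 0, "ax": 0, "ay": 0, "az": 0.22}, {"claw": 4, "dx": -31.9, "dy": -4.9, "dz": 0, "ax": 0, "ay": 0, "az": 0.22}, {"claw": 4, "dx": -31.9, "dy": -4.9, "dz": 0, "ax": 0, "ay": 0, "az": 0.22}, {"claw": 4, "dx": -31.9, "dy": -4.9, "dz": 0, "ax": 0, "ay": 0, "az": 0.22}, {"claw": 4, "dx": -31.9, "dy": -4.9, "dz": 0, "ax": 0, "ay": 0, "az": 0.22}]}}

```text
t: 7.65
ee_pos: [0.5518, -0.1396, 0.2684]
tool_rot: [-0.0, 0.781, 0.625, 0.0]
wrist_force: [-0.7, 0.4, 0.6]
width: 0.0406
grasp_force: 0.0
```

Run:
```python
from h import *
tool([.551,-.140,.165],-.221)
```

```text
d cm [-0.06 -0.07 10.34] turn [-0.    -0.001 -0.   ] t 7.65 F [-0.7  0.4  0.6] w 0.0406 g 0.0 ee [ 0.5518 -0.1396  0.2684] q [-0.17  0.5   0.57  1.68 -0.3   1.06  0.27]
```

Call:
{"fn": "move_arm", "kwargs": {"series": [{"claw": 4, "dx": 0, "dy": 0, "dz": 4, "ax": 0, "ay": 0, "az": 0}, {"claw": 4, "dx": 0, "dy": 0, "dz": 8, "ax": 0, "ay": 0, "az": 0}, {"claw": 4, "dx": 0, "dy": 0, "dz": 10.4, "ax": 0, "ay": 0, "az": 0}, {"claw": 4, "dx": 0, "dy": 0, "dz": 10.4, "ax": 0, "ay": 0, "az": 0}, {"claw": 0, "dx": 0, "dy": 0, "dz": 10.4, "ax": 0, "ay": 0, "az": 0}, {"claw": 0, "dx": 0, "dy": 0, "dz": 10.4, "ax": 0, "ay": 0, "az": 0}, {"claw": 0, "dx": 0, "dy": 0, "dz": 10.4, "ax": 0, "ay": 0, "az": 0}, {"claw": 0, "dx": 0, "dy": 0, "dz": 10.4, "ax": 0, "ay": 0, "az": 0}, {"claw": 0, "dx": 0, "dy": 0, "dz": 10.4, "ax": 0, "ay": 0, "az": 0}, {"claw": 0, "dx": 0, "dy": 0, "dz": 10.4, "ax": 0, "ay": 0, "az": 0}, {"claw": 0, "dx": 0, "dy": 0, "dz": 10.4, "ax": 0, "ay": 0, "az": 0}], "newtons": 30}}

```text
t: 8.75
ee_pos: [0.5517, -0.1402, 0.1652]
tool_rot: [0.0, 0.781, 0.625, 0.0]
wrist_force: [-0.5, 0.9, 7.3]
width: 0.0048
grasp_force: 30.0
```

Width 4.8 mm: spatula gripped. Lift 11 cm.

Call:
{"fn": "move_arm", "kwargs": {"series": [{"claw": 0, "dx": 0, "dy": 0, "dz": -2, "ax": 0, "ay": 0, "az": 0}, {"claw": 0, "dx": 0, "dy": 0, "dz": -5, "ax": 0, "ay": 0, "az": 0}, {"claw": 0, "dx": 0, "dy": 0, "dz": -8, "ax": 0, "ay": 0, "az": 0}, {"claw": 0, "dx": 0, "dy": 0, "dz": -11, "ax": 0, "ay": 0, "az": 0}, {"claw": 0, "dx": 0, "dy": 0, "dz": -11, "ax": 0, "ay": 0, "az": 0}]}}

```text
t: 9.25
ee_pos: [0.5538, -0.1414, 0.278]
tool_rot: [0.003, 0.781, 0.625, 0.002]
wrist_force: [0.6, -0.2, -2.4]
width: 0.0049
grasp_force: 30.0
```

Run:
```python
from h import *
s=imaging.snapshot("scene")[:,:,::-1]
q=arm.get_obs(); e=q["ee_pos"]; p=px("scene",e-[0,0,.015]); print(e,p,px("scene",e-[0,0,.155]))
u,v=int(p[0])-60,int(p[1])-30
cv2.imwrite("pics/c7.png",cv2.resize(s[v:v+130,u:u+120],None,fx=4,fy=4,interpolation=2)); print(u,v)
tool([.525,.326,.225],0)
```

```text
[ 0.5525361  -0.1406062   0.27580248] [286.17097482 220.29970147] [288.83877869 274.42917075]
226 190
d cm [ 44.92 -12.94   5.04] turn [ 0.004  0.    -0.221] t 9.3 F [-0.5 -0.4 -1.3] w 0.0049 g 29.99878853559494 ee [ 0.5525 -0.1406  0.2758] q [-0.17  0.49  0.58  1.67 -0.3   1.07  0.27]
```

View pics/c7.png

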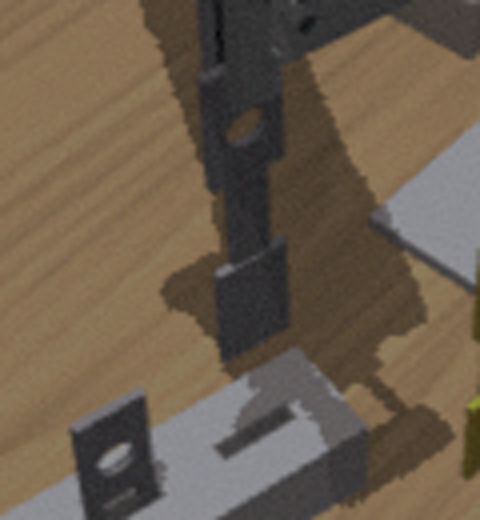

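Spatula hangs straight, eye at crop (245,126) → (287,221), within 1 px of prediction. Next, re-measure the pegs at their new place.

Run:
```python
from h import *
s=imaging.snapshot("scene")[:,:,::-1]; t=imaging.snapshot("top")[:,:,::-1]
a=cv2.resize(s[115:240,375:475],None,fx=4,fy=4,interpolation=2);b=cv2.resize(t[185:310,115:215],None,fx=4,fy=4,interpolation=2)
cv2.imwrite("pics/c8.png",np.hstack([a,b]))
print(px("scene",[.547,.245,.141]),px("scene",[.547,.325,.201]),px("top",[.547,.245,.141]),px("top",[.547,.325,.201]))
```

```text
[407.05428948 162.01105614] [431.50584094 122.79553183] [178.06033474 243.75838688] [125.1627237  236.64055119]
```

View pics/c8.png

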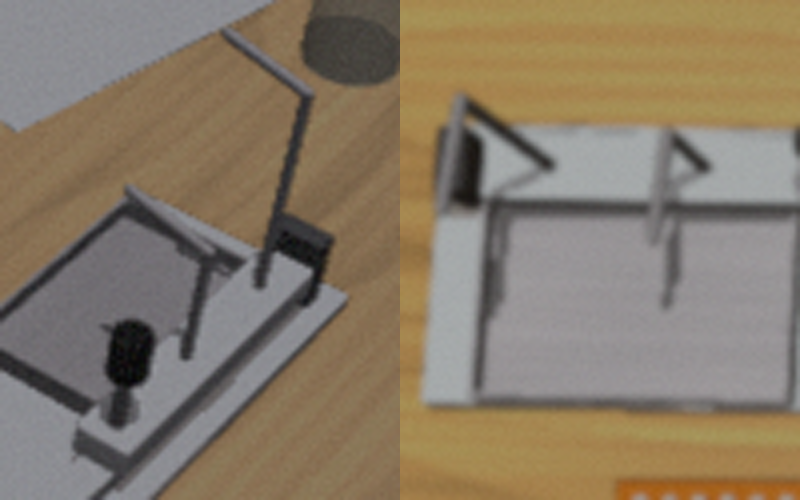

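Measured peg tips match the predicted (tall (431,123)/(125,237), low (407,162)/(178,245)): carriage against the stop, peg middles at (0.574, 0.325, 0.194) and (0.574, 0.245, 0.134).

Call:
{"fn": "move_arm", "kwargs": {"series": [{"claw": 0, "dx": 4, "dy": -1.4, "dz": 0, "ax": 0, "ay": 0, "az": -0.03}, {"claw": 0, "dx": 8, "dy": -2.8, "dz": 0, "ax": 0, "ay": 0, "az": -0.06}, {"claw": 0, "dx": 12, "dy": -4.2, "dz": 0, "ax": 0, "ay": 0, "az": -0.09}, {"claw": 0, "dx": 16, "dy": -5.6, "dz": 0, "ax": 0, "ay": 0, "az": -0.12}, {"claw": 0, "dx": 20, "dy": -7, "dz": 0, "ax": 0, "ay": 0, "az": -0.15}, {"claw": 0, "dx": 24, "dy": -8.4, "dz": 0, "ax": 0, "ay": 0, "az": -0.18}, {"claw": 0, "dx": 28, "dy": -9.8, "dz": 0, "ax": 0, "ay": 0, "az": -0.2}, {"claw": 0, "dx": 32, "dy": -11.2, "dz": 0, "ax": 0, "ay": 0, "az": -0.22}, {"claw": 0, "dx": 36, "dy": -12.6, "dz": 0, "ax": 0, "ay": 0, "az": -0.22}, {"claw": 0, "dx": 40, "dy": -14, "dz": 0, "ax": 0, "ay": 0, "az": -0.22}, {"claw": 0, "dx": 43, "dy": -15, "dz": 0, "ax": 0, "ay": 0, "az": -0.22}, {"claw": 0, "dx": 44.4, "dy": -15.4, "dz": 0, "ax": 0, "ay": 0, "az": -0.22}, {"claw": 0, "dx": 44.4, "dy": -15.4, "dz": 0, "ax": 0, "ay": 0, "az": -0.22}, {"claw": 0, "dx": 44.4, "dy": -15.4, "dz": 0, "ax": 0, "ay": 0, "az": -0.22}]}}

```text
t: 10.8
ee_pos: [0.499, 0.3243, 0.2737]
tool_rot: [0.001, 0.708, 0.706, -0.001]
wrist_force: [0.1, -0.1, -0.9]
width: 0.0047
grasp_force: 30.0
```

Run:
```python
from h import *
tool([.525,.325,.223],0)
```

```text
d cm [0.1  2.61 5.07] turn [-0.001  0.003 -0.003] t 10.8 F [ 0.1 -0.1 -0.9] w 0.0047 g 29.999219477176666 ee [0.499  0.3243 0.2737] q [-0.92  0.52  0.48  1.59 -0.26  1.09 -0.38]
```

Call:
{"fn": "move_arm", "kwargs": {"series": [{"claw": 0, "dx": 0, "dy": 0, "dz": 3, "ax": 0, "ay": 0, "az": 0}, {"claw": 0, "dx": 0.1, "dy": 0, "dz": 5.1, "ax": 0, "ay": 0, "az": 0}, {"claw": 0, "dx": 0.1, "dy": 1.3, "dz": 5.1, "ax": 0, "ay": 0, "az": 0}, {"claw": 0, "dx": 0.1, "dy": 2.6, "dz": 5.1, "ax": 0, "ay": 0, "az": 0}, {"claw": 0, "dx": 0.1, "dy": 2.6, "dz": 5.1, "ax": 0, "ay": 0, "az": 0}, {"claw": 0, "dx": 0.1, "dy": 2.6, "dz": 5.1, "ax": 0, "ay": 0, "az": 0}]}}

```text
t: 11.4
ee_pos: [0.525, 0.3255, 0.2236]
tool_rot: [0.0, 0.709, 0.706, -0.0]
wrist_force: [0.5, -0.5, -1.8]
width: 0.0045
grasp_force: 30.0
```

Run:
```python
from h import *
tool([.525,.325,.2227],0)
s=imaging.snapshot("scene")[:,:,::-1]
p=px("scene",[.55,.325,.2]).astype(int)
cv2.imwrite("pics/c9.png",cv2.resize(s[p[1]-35:p[1]+45,p[0]-50:p[0]+50],None,fx=6,fy=6,interpolation=2)); print(p,px("scene",[.5275,.325,.207]))
```

```text
d cm [-0.05  0.    0.09] turn [-0.     0.001 -0.004] t 11.4 F [ 0.5 -0.5 -1.8] w 0.0045 g 29.999619126319885 ee [0.525  0.3255 0.2236] q [-0.87  0.6   0.45  1.6  -0.29  1.01 -0.34]
[432 123] [424.3380016  117.00883631]
```

View pics/c9.png

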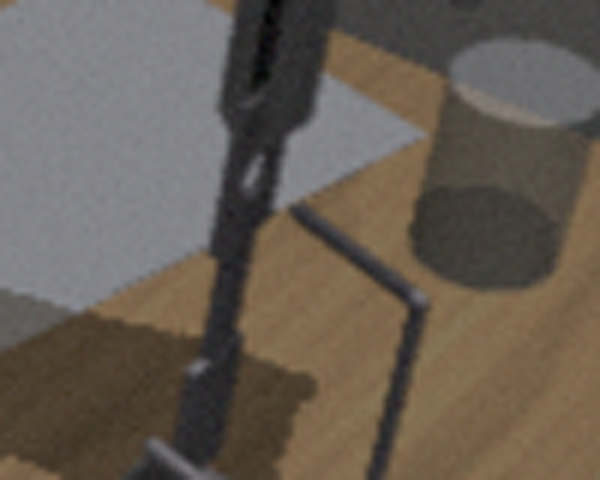

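Eye at crop (253,170), the peg's axis extended passes (253,177): about 1–2 mm high, consistent with the TCP reading. Slide on along the axis, 1 mm lower.

Call:
{"fn": "move_arm", "kwargs": {"series": [{"claw": 0, "dx": 0, "dy": 0.7, "dz": 0.3, "ax": 0, "ay": 0, "az": 0}, {"claw": 0, "dx": 0, "dy": 1.4, "dz": 0.5, "ax": 0, "ay": 0, "az": 0}, {"claw": 0, "dx": 0, "dy": 2.1, "dz": 0.7, "ax": 0, "ay": 0, "az": 0}, {"claw": 0, "dx": 0, "dy": 2.8, "dz": 0.9, "ax": 0, "ay": 0, "az": 0}, {"claw": 0, "dx": 0, "dy": 3.5, "dz": 1.05, "ax": 0, "ay": 0, "az": 0}, {"claw": 0, "dx": 0, "dy": 4.3, "dz": 1.25, "ax": 0, "ay": 0, "az": 0}, {"claw": 0, "dx": 0, "dy": 4.3, "dz": 1.25, "ax": 0, "ay": 0, "az": 0}, {"claw": 0, "dx": 0, "dy": 4.3, "dz": 1.25, "ax": 0, "ay": 0, "az": 0}]}}

```text
t: 12.25
ee_pos: [0.5677, 0.3275, 0.2107]
tool_rot: [-0.0, 0.708, 0.707, -0.0]
wrist_force: [0.4, -0.2, -0.9]
width: 0.0048
grasp_force: 30.0
```

Call:
{"fn": "move_arm", "kwargs": {"series": [{"claw": 0, "dx": -0.2, "dy": 0, "dz": 0.2, "ax": 0, "ay": 0, "az": 0}, {"claw": 0, "dx": -0.2, "dy": 0, "dz": 0.4, "ax": 0, "ay": 0, "az": 0}, {"claw": 0, "dx": -0.2, "dy": 0, "dz": 0.5, "ax": 0, "ay": 0, "az": 0}, {"claw": 0, "dx": -0.2, "dy": 0, "dz": 0.5, "ax": 0, "ay": 0, "az": 0}, {"claw": 0, "dx": -0.2, "dy": 0, "dz": 0.5, "ax": 0, "ay": 0, "az": 0}]}}

```text
t: 12.75
ee_pos: [0.5676, 0.3258, 0.206]
tool_rot: [-0.0, 0.707, 0.707, 0.0]
wrist_force: [-0.2, 0.2, -1.1]
width: 0.0049
grasp_force: 30.0
```

Call:
{"fn": "move_arm", "kwargs": {"series": [{"claw": 0.9, "dx": 0, "dy": 0, "dz": 0, "ax": 0, "ay": 0, "az": 0}, {"claw": 1.4, "dx": 0, "dy": 0, "dz": 0, "ax": 0, "ay": 0, "az": 0}, {"claw": 1.6, "dx": 0, "dy": 0, "dz": 0, "ax": 0, "ay": 0, "az": 0}, {"claw": 1.6, "dx": 0, "dy": 0, "dz": 0, "ax": 0, "ay": 0, "az": 0}, {"claw": 1.6, "dx": 0, "dy": 0, "dz": -0.5, "ax": 0, "ay": 0, "az": 0}, {"claw": 2.5, "dx": 0, "dy": 0, "dz": -1, "ax": 0, "ay": 0, "az": 0}, {"claw": 4, "dx": 0, "dy": 0, "dz": -3, "ax": 0, "ay": 0, "az": 0}, {"claw": 4, "dx": 0, "dy": 0, "dz": -6, "ax": 0, "ay": 0, "az": 0}, {"claw": 4, "dx": 0, "dy": 0, "dz": -9, "ax": 0, "ay": 0, "az": 0}]}}

```text
t: 13.65
ee_pos: [0.5676, 0.3255, 0.2972]
tool_rot: [0.0, 0.708, 0.707, -0.0]
wrist_force: [1.6, 0.0, -0.0]
width: 0.0396
grasp_force: 0.0
```

Run:
```python
from h import *
tool([.535,-.2135,.25],-.221)
for n in("scene","top"): cv2.imwrite(f"pics/n_{n}.png",imaging.snapshot(n)[:,:,::-1])
```

```text
d cm [-53.91  -3.19   4.74] turn [-0.    0.    0.22] t 13.65 F [ 1.6  0.  -0. ] w 0.0396 g 0.0 ee [0.5676 0.3255 0.2972] q [-0.82  0.6   0.47  1.39 -0.27  1.22 -0.34]
```

Call:
{"fn": "move_arm", "kwargs": {"series": [{"claw": 4, "dx": -5, "dy": -0.3, "dz": 0, "ax": 0, "ay": 0, "az": 0}, {"claw": 4, "dx": -53.9, "dy": -3.2, "dz": 0, "ax": 0, "ay": 0, "az": 0.22}, {"claw": 4, "dx": -53.9, "dy": -3.2, "dz": 0, "ax": 0, "ay": 0, "az": 0.22}, {"claw": 4, "dx": -53.9, "dy": -3.2, "dz": 0, "ax": 0, "ay": 0, "az": 0.22}, {"claw": 4, "dx": -53.9, "dy": -3.2, "dz": 0, "ax": 0, "ay": 0, "az": 0.22}, {"claw": 4, "dx": -53.9, "dy": -3.2, "dz": 0, "ax": 0, "ay": 0, "az": 0.22}, {"claw": 4, "dx": -53.9, "dy": -3.2, "dz": 0, "ax": 0, "ay": 0, "az": 0.22}, {"claw": 4, "dx": -53.9, "dy": -3.2, "dz": 0, "ax": 0, "ay": 0, "az": 0.22}, {"claw": 4, "dx": -53.9, "dy": -3.2, "dz": 0, "ax": 0, "ay": 0, "az": 0.22}, {"claw": 4, "dx": -53.9, "dy": -3.2, "dz": 0, "ax": 0, "ay": 0, "az": 0.22}, {"claw": 4, "dx": -53.9, "dy": -3.2, "dz": 0, "ax": 0, "ay": 0, "az": 0.22}, {"claw": 4, "dx": -53.9, "dy": -3.2, "dz": 0, "ax": 0, "ay": 0, "az": 0.22}, {"claw": 4, "dx": -53.9, "dy": -3.2, "dz": 0, "ax": 0, "ay": 0, "az": 0.22}, {"claw": 4, "dx": -53.9, "dy": -3.2, "dz": 0, "ax": 0, "ay": 0, "az": 0.22}]}}

```text
t: 15.15
ee_pos: [0.5354, -0.2116, 0.2956]
tool_rot: [-0.001, 0.78, 0.626, 0.0]
wrist_force: [0.5, -0.5, 0.0]
width: 0.0403
grasp_force: 0.0
```

Run:
```python
from h import *
tool([.535,-.213,.108],-.221)
b=cv2.imread("pics/scene0.png").astype(int); a=imaging.snapshot("scene")[:,:,::-1].astype(int)
# spatula hanging on tall peg: new dark column; project expected points of blade/eye
m=(np.abs(a-b).sum(2)>60)
x,y=np.meshgrid(range(640),range(480)); r=(x>410)&(x<460)&(y>90)&(y<200)&m
for v in range(95,200,8): 
    u=np.where(r[v])[0]; print(v,u.min() if len(u) else None,u.max() if len(u) else None,len(u))
for z in(.223,.188,.12,.05): print(z,px("scene",[.568,.307,z]),px("scene",[.568,.343,z]))
```

```text
d cm [-1.700e-01  1.000e-02  1.876e+01] turn [-0.001 -0.001  0.002] t 15.15 F [ 0.5 -0.5  0. ] w 0.0403 g 0.0 ee [ 0.5354 -0.2116  0.2956] q [-0.04  0.48  0.58  1.62 -0.29  1.13  0.39]
95 None None 0
103 None None 0
111 None None 0
119 442 446 5
127 435 444 10
135 434 449 13
143 432 452 11
151 432 450 9
159 412 447 14
167 411 445 18
175 418 441 12
183 417 453 32
191 415 446 19
199 411 443 17
0.223 [437.37306954 121.64076316] [446.20994106 114.30165844]
0.188 [434.33425901 135.30465249] [443.01628959 127.90433406]
0.12 [428.82530997 160.07542034] [437.21986883 152.59294905]
0.05 [423.64059273 183.38829291] [431.75661753 175.86249996]
```

Call:
{"fn": "move_arm", "kwargs": {"series": [{"claw": 4, "dx": -0.1, "dy": 0, "dz": 5, "ax": 0, "ay": 0, "az": 0}, {"claw": 4, "dx": -0.1, "dy": 0, "dz": 10, "ax": 0, "ay": 0, "az": 0}, {"claw": 4, "dx": -0.1, "dy": 0, "dz": 14, "ax": 0, "ay": 0, "az": 0}, {"claw": 4, "dx": -0.1, "dy": 0, "dz": 17, "ax": 0, "ay": 0, "az": 0}, {"claw": 4, "dx": -0.1, "dy": 0, "dz": 18.8, "ax": 0, "ay": 0, "az": 0}, {"claw": 4, "dx": -0.1, "dy": 0, "dz": 18.8, "ax": 0, "ay": 0, "az": 0}, {"claw": 0, "dx": -0.1, "dy": 0, "dz": 18.8, "ax": 0, "ay": 0, "az": 0}, {"claw": 0, "dx": -0.1, "dy": 0, "dz": 18.8, "ax": 0, "ay": 0, "az": 0}, {"claw": 0, "dx": -0.1, "dy": 0, "dz": 18.8, "ax": 0, "ay": 0, "az": 0}, {"claw": 0, "dx": -0.1, "dy": 0, "dz": 18.8, "ax": 0, "ay": 0, "az": 0}, {"claw": 0, "dx": -0.1, "dy": 0, "dz": 18.8, "ax": 0, "ay": 0, "az": 0}, {"claw": 0, "dx": -0.1, "dy": 0, "dz": 18.8, "ax": 0, "ay": 0, "az": 0}, {"claw": 0, "dx": -0.1, "dy": 0, "dz": 18.8, "ax": 0, "ay": 0, "az": 0}], "newtons": 30}}

```text
t: 16.5
ee_pos: [0.5351, -0.2143, 0.1086]
tool_rot: [0.0, 0.781, 0.625, 0.0]
wrist_force: [-1.2, 0.4, 6.1]
width: 0.0047
grasp_force: 30.0
```

Call:
{"fn": "move_arm", "kwargs": {"series": [{"claw": 0, "dx": 0, "dy": 0, "dz": -2, "ax": 0, "ay": 0, "az": 0}, {"claw": 0, "dx": 0, "dy": 0, "dz": -5, "ax": 0, "ay": 0, "az": 0}, {"claw": 0, "dx": 0, "dy": 0, "dz": -9, "ax": 0, "ay": 0, "az": 0}, {"claw": 0, "dx": 0, "dy": 0, "dz": -13, "ax": 0, "ay": 0, "az": 0}, {"claw": 0, "dx": 0, "dy": 0, "dz": -13, "ax": 0, "ay": 0, "az": 0}, {"claw": 0, "dx": 0, "dy": 0, "dz": -13, "ax": 0, "ay": 0, "az": 0}]}}

```text
t: 17.1
ee_pos: [0.535, -0.2141, 0.2382]
tool_rot: [0.0, 0.781, 0.625, 0.0]
wrist_force: [0.2, -0.2, -1.1]
width: 0.0047
grasp_force: 30.0
```

Run:
```python
from h import *
tool([.49,.2445,.238],0)
s=imaging.snapshot("scene").astype(int); e=arm.get_obs()["ee_pos"]
# eye: bright hole within dark head near prediction
p=px("scene",e-[0,0,.0155]); u,v=p.round().astype(int); print("pred",p)
w=s[v-9:v+10,u-9:u+10].sum(2); print(w)
```

```text
d cm [ 4.376e+01 -1.444e+01  2.000e-02] turn [ 0.001 -0.    -0.221] t 17.1 F [ 0.2 -0.2 -1.1] w 0.0047 g 29.997438490390778 ee [ 0.535  -0.2141  0.2382] q [-0.02  0.54  0.56  1.7  -0.33  1.    0.43]
pred [247.41252437 256.73506696]
[[167 129 115 114 149 145 158 156 159 200 267 221 199 185 163 163 158 156
  140]
 [151 124 136 145 136 149 156 161 152 160 177 190 168 185 164 161 165 175
  161]
 [129 134 135 136 131 148 152 145 163 163 153 148 155 163 157 148 158 158
  158]
 [131 128 136 122 133 143 154 152 166 142 138 152 158 140 150 155 155 142
  132]
 [127 147 129 129 133 142 139 147 145 153 156 164 139 155 154 132 123 136
  131]
 [134 126 125 136 123 152 139 148 160 155 152 166 170 191 179 117 140 112
  131]
 [131 125 121 131 157 147 140 157 157 186 251 264 311 322 285 138 125 127
  123]
 [138 137 128 111 122 135 125 151 178 255 321 325 327 345 314 159 108 148
  133]
 [144 123 104 130 125 127 129 198 284 334 329 336 341 326 242 159 123 142
  140]
 [144 129 138 114 146 144 165 252 327 331 321 348 335 279 188 158 125 151
  126]
 [143 132 124 116 122 151 241 333 342 328 344 341 318 242 180 155 132 131
  131]
 [154 115 127 134 139 184 285 336 331 345 329 290 218 202 167 145 118 134
  128]
 [158 124 138 123 139 188 295 347 341 337 272 222 200 190 150 145 138 138
  132]
 [158 144 137 117 130 150 223 271 265 231 210 208 167 158 124 137 143 117
  139]
 [178 151 126 140 148 113 146 192 203 196 187 177 144 126 120 112 140 138
  126]
 [207 124 152 133 125 139 116 122 146 131 134 140 116 122 119 139 119 129
  127]
 [228 147 145 143 136 138 130 119 127 142 123 118 117 140 131 124 128 141
  111]
 [224 137 147 156 125 138 134 135 123 125 128 122 127 135 126 134 125 140
  133]
 [222 157 141 145 130 139 135 125 130 139 120 127 120 120 138 134 117 104
  139]]
```

Call:
{"fn": "move_arm", "kwargs": {"series": [{"claw": 0, "dx": 4, "dy": -1.5, "dz": 0, "ax": 0, "ay": 0, "az": -0.03}, {"claw": 0, "dx": 8, "dy": -3, "dz": 0, "ax": 0, "ay": 0, "az": -0.06}, {"claw": 0, "dx": 12, "dy": -4.5, "dz": 0, "ax": 0, "ay": 0, "az": -0.09}, {"claw": 0, "dx": 16, "dy": -6, "dz": 0, "ax": 0, "ay": 0, "az": -0.12}, {"claw": 0, "dx": 20, "dy": -7.5, "dz": 0, "ax": 0, "ay": 0, "az": -0.15}, {"claw": 0, "dx": 24, "dy": -9, "dz": 0, "ax": 0, "ay": 0, "az": -0.18}, {"claw": 0, "dx": 28, "dy": -10.5, "dz": 0, "ax": 0, "ay": 0, "az": -0.2}, {"claw": 0, "dx": 32, "dy": -12, "dz": 0, "ax": 0, "ay": 0, "az": -0.221}, {"claw": 0, "dx": 36, "dy": -13.2, "dz": 0, "ax": 0, "ay": 0, "az": -0.221}, {"claw": 0, "dx": 40, "dy": -14, "dz": 0, "ax": 0, "ay": 0, "az": -0.221}, {"claw": 0, "dx": 43, "dy": -14.4, "dz": 0, "ax": 0, "ay": 0, "az": -0.221}, {"claw": 0, "dx": 43.8, "dy": -14.4, "dz": 0, "ax": 0, "ay": 0, "az": -0.221}, {"claw": 0, "dx": 43.8, "dy": -14.4, "dz": 0, "ax": 0, "ay": 0, "az": -0.221}, {"claw": 0, "dx": 43.8, "dy": -14.4, "dz": 0, "ax": 0, "ay": 0, "az": -0.221}, {"claw": 0, "dx": 43.8, "dy": -14.4, "dz": 0, "ax": 0, "ay": 0, "az": -0.221}]}}

```text
t: 18.65
ee_pos: [0.4904, 0.2423, 0.2377]
tool_rot: [0.0, 0.708, 0.706, -0.001]
wrist_force: [0.4, 0.3, -1.1]
width: 0.0044
grasp_force: 30.0
```

Run:
```python
from h import *
tool([.525,.2445,.163],0)
```

```text
d cm [0.24 3.46 7.47] turn [-0.001  0.001 -0.003] t 18.65 F [ 0.4  0.3 -1.1] w 0.0044 g 29.997518062591553 ee [0.4904 0.2423 0.2377] q [-0.84  0.48  0.49  1.78 -0.27  0.95 -0.24]
```

Call:
{"fn": "move_arm", "kwargs": {"series": [{"claw": 0, "dx": 0.1, "dy": 0, "dz": 4, "ax": 0, "ay": 0, "az": 0}, {"claw": 0, "dx": 0.1, "dy": 0, "dz": 7.5, "ax": 0, "ay": 0, "az": 0}, {"claw": 0, "dx": 0.1, "dy": 2, "dz": 7.5, "ax": 0, "ay": 0, "az": 0}, {"claw": 0, "dx": 0.1, "dy": 3.5, "dz": 7.5, "ax": 0, "ay": 0, "az": 0}, {"claw": 0, "dx": 0.1, "dy": 3.5, "dz": 7.5, "ax": 0, "ay": 0, "az": 0}, {"claw": 0, "dx": 0.1, "dy": 3.5, "dz": 7.5, "ax": 0, "ay": 0, "az": 0}, {"claw": 0, "dx": 0.1, "dy": 3.5, "dz": 7.5, "ax": 0, "ay": 0, "az": 0}]}}

```text
t: 19.35
ee_pos: [0.5245, 0.2452, 0.1631]
tool_rot: [-0.0, 0.707, 0.707, -0.0]
wrist_force: [-0.3, 0.1, -1.0]
width: 0.0045
grasp_force: 30.0
```

Run:
```python
from h import *
tool([.525,.2445,.163],0)
```

```text
d cm [-0.07  0.05  0.01] turn [-0.001 -0.    -0.001] t 19.35 F [-0.3  0.1 -1. ] w 0.0045 g 29.9975323677063 ee [0.5245 0.2452 0.1631] q [-0.76  0.61  0.43  1.77 -0.33  0.83 -0.17]
```

Call:
{"fn": "move_arm", "kwargs": {"series": [{"claw": 0, "dx": -0.1, "dy": 0.7, "dz": 0.2, "ax": 0, "ay": 0, "az": 0}, {"claw": 0, "dx": -0.1, "dy": 1.4, "dz": 0.4, "ax": 0, "ay": 0, "az": 0}, {"claw": 0, "dx": -0.1, "dy": 2.1, "dz": 0.6, "ax": 0, "ay": 0, "az": 0}, {"claw": 0, "dx": -0.1, "dy": 2.8, "dz": 0.8, "ax": 0, "ay": 0, "az": 0}, {"claw": 0, "dx": -0.1, "dy": 3.5, "dz": 1, "ax": 0, "ay": 0, "az": 0}, {"claw": 0, "dx": -0.1, "dy": 4.3, "dz": 1.2, "ax": 0, "ay": 0, "az": 0}, {"claw": 0, "dx": -0.1, "dy": 4.3, "dz": 1.2, "ax": 0, "ay": 0, "az": 0}, {"claw": 0, "dx": -0.1, "dy": 4.3, "dz": 1.2, "ax": 0, "ay": 0, "az": 0}]}}

```text
t: 20.15
ee_pos: [0.5684, 0.2445, 0.1507]
tool_rot: [-0.0, 0.707, 0.707, -0.0]
wrist_force: [0.5, 0.4, -1.2]
width: 0.0047
grasp_force: 30.0
```

Call:
{"fn": "move_arm", "kwargs": {"series": [{"claw": 0, "dx": 0, "dy": 0, "dz": 0.2, "ax": 0, "ay": 0, "az": 0}, {"claw": 0, "dx": 0, "dy": 0, "dz": 0.4, "ax": 0, "ay": 0, "az": 0}, {"claw": 0, "dx": 0, "dy": 0, "dz": 0.5, "ax": 0, "ay": 0, "az": 0}, {"claw": 0, "dx": 0, "dy": 0, "dz": 0.5, "ax": 0, "ay": 0, "az": 0}, {"claw": 0, "dx": 0, "dy": 0, "dz": 0.5, "ax": 0, "ay": 0, "az": 0}]}}

```text
t: 20.65
ee_pos: [0.5684, 0.2447, 0.146]
tool_rot: [-0.0, 0.707, 0.707, -0.0]
wrist_force: [-0.2, -0.3, -1.3]
width: 0.0046
grasp_force: 30.0
```

Call:
{"fn": "move_arm", "kwargs": {"series": [{"claw": 0.9, "dx": 0, "dy": 0, "dz": 0, "ax": 0, "ay": 0, "az": 0}, {"claw": 1.4, "dx": 0, "dy": 0, "dz": 0, "ax": 0, "ay": 0, "az": 0}, {"claw": 1.6, "dx": 0, "dy": 0, "dz": 0, "ax": 0, "ay": 0, "az": 0}, {"claw": 1.6, "dx": 0, "dy": 0, "dz": 0, "ax": 0, "ay": 0, "az": 0}, {"claw": 1.6, "dx": 0, "dy": 0, "dz": -0.5, "ax": 0, "ay": 0, "az": 0}, {"claw": 2.5, "dx": 0, "dy": 0, "dz": -1, "ax": 0, "ay": 0, "az": 0}, {"claw": 4, "dx": 0, "dy": 0, "dz": -3, "ax": 0, "ay": 0, "az": 0}, {"claw": 4, "dx": 0, "dy": 0, "dz": -7, "ax": 0, "ay": 0, "az": 0}, {"claw": 4, "dx": 0, "dy": 0, "dz": -12, "ax": 0, "ay": 0, "az": 0}, {"claw": 4, "dx": -10, "dy": -5, "dz": -14, "ax": 0, "ay": 0, "az": 0}, {"claw": 4, "dx": -25, "dy": -8, "dz": -14, "ax": 0, "ay": 0, "az": 0}, {"claw": 4, "dx": -25, "dy": -8, "dz": -14, "ax": 0, "ay": 0, "az": 0}, {"claw": 4, "dx": -25, "dy": -8, "dz": -14, "ax": 0, "ay": 0, "az": 0}, {"claw": 4, "dx": -25, "dy": -8, "dz": -14, "ax": 0, "ay": 0, "az": 0}, {"claw": 4, "dx": -25, "dy": -8, "dz": -14, "ax": 0, "ay": 0, "az": 0}]}}

```text
t: 22.15
ee_pos: [0.4868, -0.0113, 0.2874]
tool_rot: [0.001, 0.71, 0.704, -0.0]
wrist_force: [0.2, 0.0, 0.7]
width: 0.0401
grasp_force: 0.0
```

Run:
```python
from h import *
s=imaging.snapshot("scene")[:,:,::-1]; t=imaging.snapshot("top")[:,:,::-1]
a=cv2.resize(s[105:230,375:475],None,fx=4,fy=4,interpolation=2);b=cv2.resize(t[185:310,115:215],None,fx=4,fy=4,interpolation=2)
cv2.imwrite("pics/c10.png",np.hstack([a,b])); print(arm.get_obs()["t"])
```

```text
22.25
```

View pics/c10.png

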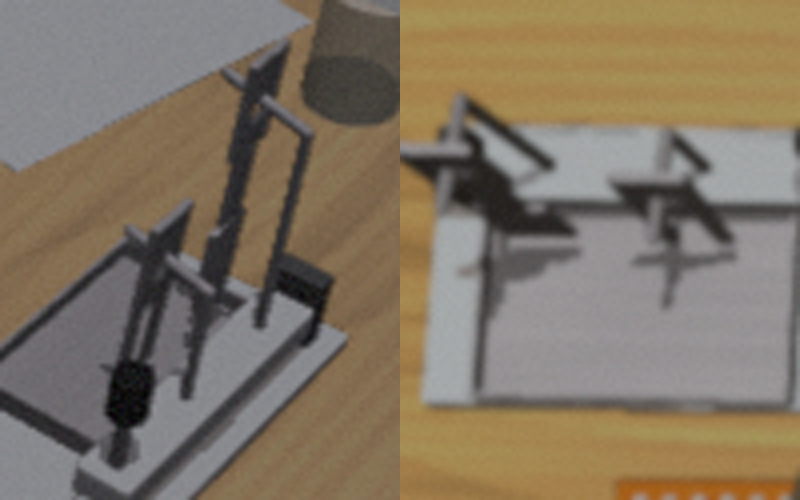

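Both tools hang mid-peg: spatula head at (265,75) on the tall peg, fork at (160,245) on the low one; the carriage is against the stop. I'll let them settle, check for motion and hand in.

Call:
{"fn": "move_arm", "kwargs": {"series": [{"claw": 4, "dx": 0, "dy": 0, "dz": 0, "ax": 0, "ay": 0, "az": 0}, {"claw": 4, "dx": 0, "dy": 0, "dz": 0, "ax": 0, "ay": 0, "az": 0}, {"claw": 4, "dx": 0, "dy": 0, "dz": 0, "ax": 0, "ay": 0, "az": 0}, {"claw": 4, "dx": 0, "dy": 0, "dz": 0, "ax": 0, "ay": 0, "az": 0}, {"claw": 4, "dx": 0, "dy": 0, "dz": 0, "ax": 0, "ay": 0, "az": 0}, {"claw": 4, "dx": 0, "dy": 0, "dz": 0, "ax": 0, "ay": 0, "az": 0}, {"claw": 4, "dx": 0, "dy": 0, "dz": 0, "ax": 0, "ay": 0, "az": 0}, {"claw": 4, "dx": 0, "dy": 0, "dz": 0, "ax": 0, "ay": 0, "az": 0}, {"claw": 4, "dx": 0, "dy": 0, "dz": 0, "ax": 0, "ay": 0, "az": 0}, {"claw": 4, "dx": 0, "dy": 0, "dz": 0, "ax": 0, "ay": 0, "az": 0}, {"claw": 4, "dx": 0, "dy": 0, "dz": 0, "ax": 0, "ay": 0, "az": 0}, {"claw": 4, "dx": 0, "dy": 0, "dz": 0, "ax": 0, "ay": 0, "az": 0}, {"claw": 4, "dx": 0, "dy": 0, "dz": 0, "ax": 0, "ay": 0, "az": 0}, {"claw": 4, "dx": 0, "dy": 0, "dz": 0, "ax": 0, "ay": 0, "az": 0}, {"claw": 4, "dx": 0, "dy": 0, "dz": 0, "ax": 0, "ay": 0, "az": 0}, {"claw": 4, "dx": 0, "dy": 0, "dz": 0, "ax": 0, "ay": 0, "az": 0}, {"claw": 4, "dx": 0, "dy": 0, "dz": 0, "ax": 0, "ay": 0, "az": 0}, {"claw": 4, "dx": 0, "dy": 0, "dz": 0, "ax": 0, "ay": 0, "az": 0}, {"claw": 4, "dx": 0, "dy": 0, "dz": 0, "ax": 0, "ay": 0, "az": 0}, {"claw": 4, "dx": 0, "dy": 0, "dz": 0, "ax": 0, "ay": 0, "az": 0}]}}

```text
t: 24.25
ee_pos: [0.4884, -0.0053, 0.286]
tool_rot: [-0.0, 0.707, 0.707, -0.0]
wrist_force: [-0.4, 1.4, 0.5]
width: 0.0397
grasp_force: 0.0
```

Run:
```python
from h import *
f=[cv2.GaussianBlur(imaging.snapshot("scene")[105:230,375:475].astype(np.float32),(5,5),0) for _ in range(9)]
d=[np.abs(f[i]-f[0]).max() for i in range(1,9)]; print(d)
if max(d)<25: print(job.close_job())
```

```text
[np.float32(4.6523438), np.float32(4.2265625), np.float32(4.0820312), np.float32(5.7929688), np.float32(6.3359375), np.float32(4.75), np.float32(5.953125), np.float32(5.25)]
the job is handed in; nothing more can be done
None
```

I handed the job in at about 25 s: the carriage is against its stop, the spatula hangs on the tall peg and the fork on the low one, both at rest in the last camera frames, but the hand-in returned no verdict.

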